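# Clear the heap by the door

### The arm

A 6-joint arm with a two-finger parallel gripper is mounted at the origin on the work surface. World frame = base frame: x ahead of the robot, y to its left, z up, the work surface at z = 0. Lengths are in m, angles in rad, forces in N, time in s.
With the tool pointing down it reaches from about 0.325 to 0.875 m from the base axis. Payload 4.4 kg.
Tool frame: the origin (TCP) lies on the centre line of the jaws, within the pads' length; the fingertips stand 25 mm ahead of it and the grasp point (between the pads) lies 6 mm ahead of it; z points along the fingers, y is the line along which they close (so a half turn about z gives the same grasp; the last joint's range is limited). The gripper opens to 85 mm and grips with 20 to 120 N. Pads are 22 mm wide; open, the fingers measure 114 mm over their backs; the gripper's body (76 mm by 85 mm) begins 54 mm behind the grasp point. The pads swing forward as they close: fully open they stand 13 mm farther back than shut.
Start: joints at [1.167, 0.207, 1.542, -0, 1.393, -0.15], TCP at [0.144, 0.557, 0.222] pointing down, gripper open.
Joint ranges: [-2.73, 2.73], [-0.86, 2.22], [0.23, 2.46], [-1.11, 4.25], [0.08, 2.63], [-2.82, 2.82]. Speed limits (rad/s): [2.79, 2.79, 3.14, 3.14, 3.14, 3.14].

### API

Orientations are given as [roll, pitch, yaw] about the fixed x, y, z axes, in that order (R = Rz(yaw) Ry(pitch) Rx(roll)).
In Python, from bench import manip gives the robot as it stands.
- The arm moves only by the tool drive_tool, never from a script. Its arguments are lists of equal length, an entry for each row: "delta_pos": the shift along the tool's x, y, z in mm, a list of three; "delta_rot": the turn, a rotation vector about the tool's x, y, z in degrees, a list of three; "gripper": the opening, from 0 (shut) to 1 (fully open). A call has 1 to 12 rows; each row is the pose to reach, as a shift and turn from the pose commanded when the call began, along the tool's axes at that moment; what a row does not reach only later rows make up. A row lasts 1/10 s, in which the tool goes at most 50 mm and 8.59 degrees, less where a joint would pass 70% of its speed; a pose out of reach is approached as far as the arm can. A call with a gripper value outside its range is refused whole. The fingers move at their own pace and stop on an object; "newtons" is the grip in N (left out, the last holds). Time passes only in rows, so rows that repeat a pose let the fingers close. It gives the time, the measured TCP pose, the force, the opening and the grip force at its end, in the units of the state.
- manip.read_state(): the state, without advancing time (a new reading comes with each control period).
- manip.grab_frame(name): name is "scene" or "side" or "wrist"; returns a dict with "frame" (400x640x3 uint8, red, green, blue), "camera_matrix" (3x3 intrinsics, pixels), "world_to_cam" (4x4, takes a point from world to camera coordinates). Camera axes: x right, y up, looking along -z (the intrinsics and any distortion apply to the point x, -y, -z); pixel columns grow to the right and rows downward; lengths in m; the calibration is good to about 2 mm. A picture is of the moment at which its call begins. There is no depth.
- manip.hand_in(): hands the job in; it is judged then, once.
The state is a dict: "time": time; "joints": joint angles; "qd": joint speeds; "joint_torque": joint torques, N m; "eef_pos": TCP position; "ee_rot": TCP orientation; "ft_force": force on the tool from outside, world axes, zero at the start; "moment": the same for the moment, N m; "finger_gap": finger opening in m; "grip_force": force on a finger pad.
Only numpy, scipy, OpenCV 4.12 (cv2) and the standard library are available. Lean on these libraries where they do the work, as an engineer would, in place of code of your own. Each camera call takes 0.05 s, during which the arm holds its last target. There are 200 camera calls.

### The job

Take the heap on the hall shelf apart: stand the torch upright on the round blue charging pad, lens up and wholly on the pad, and lay the keys flat inside the white dish. Pack the cork block and the sunglasses case end to end in the small birch drawer, both flat on its floor, so that the block fills the space the case leaves and the case has hardly any room to slide. Leave the amber candle jar and the small green bottle where they stand.

Things in the scene. Friction and masses are not known exactly. Their poses are not given: they have to be found in the camera images.
- case: Black plastic sunglasses case, closed, a box 150 (x) x 58 (y) x 50 (z) mm with a grey seam; bottom of the heap, lying on the table. Origin at the centre of its underside, x along its length, z up. The cork block stands on the -x half of its top and the torch on the +x half, about 84 mm apart, centre to centre. Loose, 0.1 to 0.2 kg.
- block: Plain cork filler block 64 (x) x 58 (y) x 48 (z) mm, standing on the case. Origin at the centre of its underside, axes along its sides, z up. Loose, about 60 g.
- torch: Small aluminium torch standing upright on its tail on the case: 95 mm tall, head 32 mm across from 50 mm height to the top (grip it there), waist 26 mm, flat tail 32 mm across. Origin at the centre of its tail, z up along its axis. Loose, about 100 g.
- keys: Rigid bunch of keys lying flat on the cork block: a red tag 36 (x) x 22 (y) x 16 (z) mm to grip, ahead of it (+x) a ring and two flat keys 3 mm thick, spread to both sides. Origin: centre of the tag's underside, z up. It spans x -18 to 50, y -55 to 55 mm (keys beyond x = 25): all within 58 mm of its middle, which is 26 mm along +x from the origin. About 70 g, balanced near the tag.
- dish: Round white ceramic dish, fixed to the table: 156 mm across, flat inner floor 5 mm above the table and 140 mm across, rim 22 mm above the table. Origin at the centre of its underside, z up.
- pad: Round blue charging pad for the torch, fixed to the table: a flat disc 76 mm across, 8 mm high, with a short black cable. Origin at the centre of its underside, z up.
- drawer: Shallow birch drawer, lifted off its runners, open on top, fixed. Inside 236 (x) x 74 (y) mm, floor 5 mm above the table; walls 8 mm thick, rims 22 mm above the table; a small steel knob on its -x end. Origin: centre of its underside, x along its length. Case and block end to end along x take 214 of the 236 mm; either may have either end.
- candle: Amber glass candle jar with black lid, 52 mm across, 62 mm tall, beyond the other things. Not to be moved. Origin at the centre of its underside.
- perfume: Small green glass bottle with a brass cap, 36 mm across, 75 mm tall, standing beyond the other things. Not to be moved. Origin at the centre of its underside.
Not all that is in view belongs to the job. There is more than one size of the keys; the one meant has the size given above.

How it is judged:
At the end, for the whole second after the job is handed in: Torch upright on the pad (within 22 mm of its centre, 0.08 rad); keys flat on the dish floor (within 5 mm, 0.12 rad); case and block both flat on the drawer floor between its walls (within 4 mm, 0.08 rad); all released and at rest (z of case in the frame of drawer between 0.002 and 0.009 m and angle between each of case, block, torch's own z axis and vertical below 0.08 rad and x of case in the frame of drawer between -0.1 and 0.1 m and y of case in the frame of drawer between -0.015 and 0.015 m and linear speed of each of case, block, keys, torch below 0.02 m/s and angular speed of each of case, block, keys, torch below 0.2 rad/s and z of block in the frame of drawer between 0.002 and 0.009 m and x of block in the frame of drawer between -0.1 and 0.1 m and y of block in the frame of drawer between -0.015 and 0.015 m and horizontal distance between keys and dish below 0.055 m and z of keys in the frame of dish below 0.01 m and angle between keys's own z axis and vertical below 0.12 rad and horizontal distance between torch and pad below 0.022 m and z of torch in the frame of pad between 0.005 and 0.012 m); the robot touches nothing.
It fails at once if the candle jar is pushed more than 30 mm (distance of candle from where it was at the start of the episode above 0.03 m).
It fails at once if the green bottle is pushed more than 30 mm (distance of perfume from where it was at the start of the episode above 0.03 m).
It also fails if it takes over 120 s, if anything falls off the work surface, if the arm or the gripper's body presses on something with over 40 N, if the wrist force passes 120 N, or if a joint passes its speed limit or range.

## Working session

There is one attempt and no reset: what is moved stays moved. The work goes in short steps, Python scripts to look and compute and a tool call to move; the robot and the scene stay as the last step left them, time stands still between calls to the robot, and variables do not carry over. Pictures are saved under pics/ and viewed, at most 14 in all, crops included, and the job is handed in when it is done.

Besides the shell and the picture viewer there is one more tool, called by a JSON object that holds its "api" and its "payload". drive_tool: Moves the arm, as the interface text tells. Its arguments: {"type":"object","properties":{"delta_pos":{"type":"array"},"delta_rot":{"type":"array"},"gripper":{"type":"array"},"newtons":{"type":"number"}},"required":["delta_pos","delta_rot","gripper"]}

```bash
mkdir -p pics; ls
cat > h.py <<'E'
import numpy as np, cv2
from bench import manip
from scipy.spatial.transform import Rotation as R
def grab(n,save=None):
    f=manip.grab_frame(n); K=np.array(f["camera_matrix"]); W=np.array(f["world_to_cam"]); im=np.array(f["frame"])
    if save: cv2.imwrite("pics/"+save+".png",im[:,:,::-1])
    return im,K,W
def ray(K,W,u,v):
    d=np.linalg.inv(K)@[u,v,1]; d=np.array([d[0],-d[1],-d[2]])
    Rm=W[:3,:3]; return -Rm.T@W[:3,3], Rm.T@d
def onz(K,W,u,v,z):
    o,d=ray(K,W,u,v); return o+d*(z-o[2])/d[2]
def proj(K,W,p):
    c=W[:3,:3]@p+W[:3,3]; q=K@[c[0],-c[1],-c[2]]; return q[:2]/q[2]
E
python3 - <<'E'
from h import *
for n in("scene","side","wrist"):
    im,K,W=grab(n,n+"0"); np.savez("pics/%s0.npz"%n,im=im,K=K,W=W); print(n,K.round(1).tolist(),ray(K,W,320,200))
s=manip.read_state(); print(s)
E
```

```text
pics
scene [[402.2, 0.0, 322.5], [0.0, 402.2, 200.5], [0.0, 0.0, 1.0]] (array([0.89168206, 0.5603732 , 0.81133236]), array([-0.31747653, -0.56853497, -0.75895851]))
side [[386.2, 0.0, 317.4], [0.0, 386.2, 201.7], [0.0, 0.0, 1.0]] (array([ 0.15366923, -0.4529906 ,  0.55723464]), array([ 0.53325729,  0.59574242, -0.60065912]))
wrist [[280.4, 0.0, 327.0], [0.0, 280.4, 196.4], [0.0, 0.0, 1.0]] (array([0.06735399, 0.57629275, 0.37302366]), array([ 0.30218653, -0.10531884, -0.94782808]))
{'time': 0.15, 'joints': array([ 1.16648905e+00,  2.07281109e-01,  1.54261113e+00,  2.08567861e-05,
        1.39350371e+00, -1.50497739e-01]), 'qd': array([ 0.00172157, -0.00254847, -0.00453866,  0.00111971, -0.00192847,
       -0.00024378]), 'joint_torque': array([ 3.61278580e-05, -3.83514404e+01, -2.92038578e+01, -2.89787031e-04,
        6.62697625e-03, -1.66497898e-05]), 'eef_pos': array([0.14414493, 0.55602429, 0.2213672 ]), 'ee_rot': array([-3.13981282e+00, -2.90659174e-04,  2.88777916e+00]), 'ft_force': array([ 0.38719367,  0.31822516, -0.01721257]), 'moment': array([-0.02686711,  0.0110218 , -0.01208077]), 'grip_force': 0.0, 'finger_gap': 0.08585343984320415}
```

View pics/scene0.png

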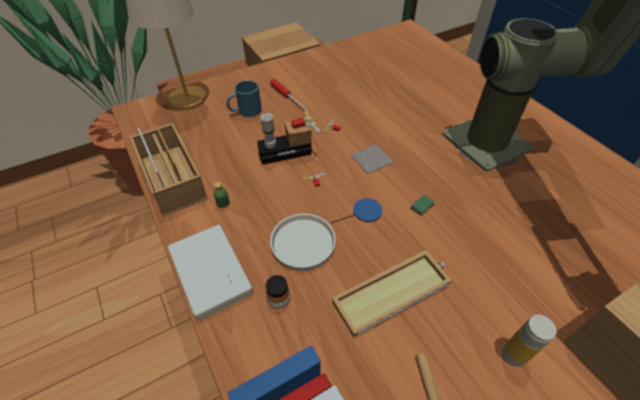

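View pics/side0.png

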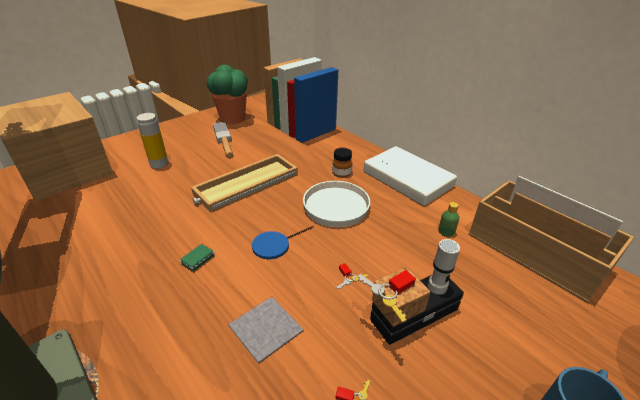

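Scene: heap at (285,145), pad (368,210), dish (303,240), drawer (392,290), candle (278,290), bottle (221,195). Side: torch top (447,247), tag (402,281), pad (270,245), dish (337,203). Next, a zoom on the heap and drawer, plus mask measurements.

Run:
```python
from h import *
D={n:np.load("pics/%s0.npz"%n) for n in("scene","side")}
a=cv2.resize(D["scene"]["im"][100:200,240:373],(400,300),interpolation=cv2.INTER_CUBIC)
b=cv2.resize(D["side"]["im"][235:345,335:482],(400,300),interpolation=cv2.INTER_CUBIC)
c=cv2.resize(D["scene"]["im"][240:345,320:460],(400,300),interpolation=cv2.INTER_CUBIC)
d=cv2.resize(D["side"]["im"][145:220,190:310],(400,300),interpolation=cv2.INTER_CUBIC)
cv2.imwrite("pics/zoom.png",np.vstack([np.hstack([a,b]),np.hstack([c,d])])[:,:,::-1])
def blobs(n,mask,minA=30):
    k,l,s,c=cv2.connectedComponentsWithStats(mask.astype(np.uint8)); return [(s[i][4],c[i].round(1),s[i][:4]) for i in range(1,k) if s[i][4]>minA]
for n in D:
    im=D[n]["im"]; K=D[n]["K"];W=D[n]["W"]; h=cv2.cvtColor(im,cv2.COLOR_RGB2HSV); H,S,V=cv2.split(h)
    m={"blue":(H>100)&(H<125)&(S>150)&(V>60),"red":((H<5)|(H>174))&(S>190)&(V>110),"white":(S<45)&(V>150),"green":(H>45)&(H<85)&(S>90)}
    for k,z in (("blue",.008),("red",.114),("white",.02),("green",.04)):
        for A,c,bb in blobs(n,m[k]): 
            p=onz(K,W,*c,z)
            if A<8000 and np.hypot(*p[:2])<1: print(n,k,A,c,bb,p.round(3))
```

```text
scene blue 221 [367.6 209.6] [355 200  26  21] [0.465 0.048 0.008]
scene blue 964 [270.9 378.9] [229 347  90  53] [0.859 0.303 0.008]
scene red 92 [279.   86.4] [271  80  18  14] [ 0.484 -0.416  0.114]
scene red 49 [297.3 122. ] [292 119  12   7] [ 0.515 -0.238  0.114]
scene red 430 [309.4 389.1] [282 375  48  25] [0.815 0.382 0.114]
scene white 2261 [302.3 243. ] [271 216  64  51] [0.664 0.064 0.02 ]
scene white 4402 [208.  268.7] [168 225  83  90] [0.881 0.019 0.02 ]
scene white 464 [542.3 326.6] [530 315  26  24] [0.335 0.489 0.02 ]
scene white 241 [329.8 394.5] [312 386  31  14] [0.777 0.385 0.02 ]
scene green 100 [407.2   8.7] [404   0   8  19] [-0.283 -0.767  0.04 ]
scene green 156 [221.  197.8] [215 189  13  18] [ 0.783 -0.149  0.04 ]
scene green 152 [422.9 203.7] [414 197  19  15] [0.351 0.122 0.04 ]
side blue 761 [269.7 244.9] [252 232  36  27] [0.462 0.043 0.008]
side red 75 [344.7 268.7] [339 264  12  11] [ 0.46  -0.171  0.114]
side red 270 [402.  279.4] [389 270  26  19] [ 0.511 -0.243  0.114]
side red 172 [344.5 393.5] [336 387  18  13] [ 0.325 -0.31   0.114]
side white 112 [145.4 116.1] [137 113  18   8] [0.497 0.78  0.02 ]
side white 165 [221.  130.1] [213 123  17  15] [0.633 0.538 0.02 ]
side white 2205 [411.1 170. ] [365 146  92  50] [0.897 0.025 0.02 ]
side white 1718 [336.2 203.5] [303 183  67  38] [0.65  0.046 0.02 ]
side white 216 [449.1 245.9] [439 239  21  15] [ 0.728 -0.203  0.02 ]
side white 192 [375.5 286.6] [358 275  39  24] [ 0.537 -0.178  0.02 ]
side white 46 [344.8 282.6] [337 279  16   9] [ 0.501 -0.136  0.02 ]
side white 1702 [264.  326.8] [230 297  73  63] [ 0.338 -0.118  0.02 ]
side green 121 [450.2 216.5] [443 211  15  11] [ 0.786 -0.162  0.04 ]
side green 128 [446.5 230.1] [439 223  16  13] [ 0.743 -0.182  0.04 ]
side green 338 [196.4 255.5] [181 245  31  22] [0.323 0.079 0.04 ]
side green 37 [202.1 262.7] [192 255  21  16] [0.322 0.055 0.04 ]
```

View pics/zoom.png

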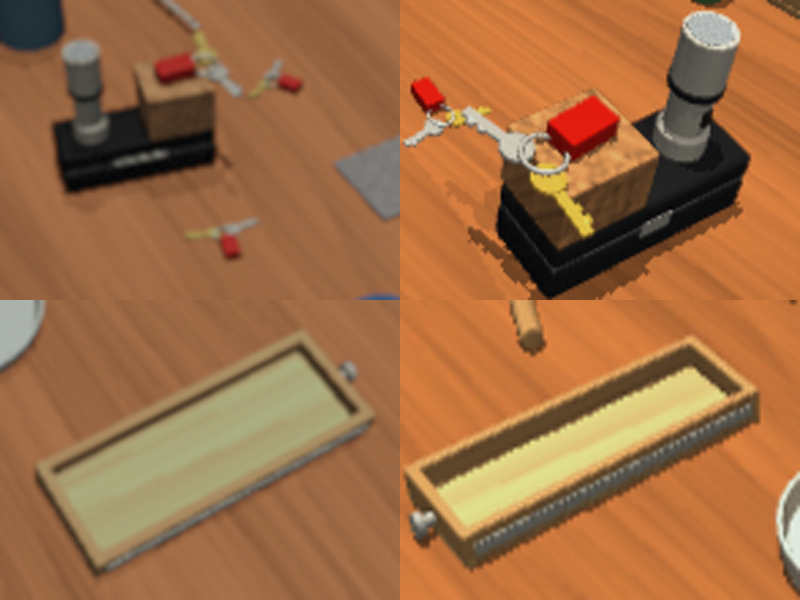

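Zoom (top-left scene, top-right side): the tag lies on the block with its ring and keys pointing away from the torch side; two smaller key bunches are decoys. Drawer knob is at the end nearer the robot. Next, converting corners to positions.

Run:
```python
from h import *
D={n:np.load("pics/%s0.npz"%n) for n in("scene","side")}
def P(n,x,y,z):
    ox,oy,s={"a":(240,100,400/133),"b":(335,235,400/147),"c":(320,240,400/140),"d":(190,145,400/120)}[n]
    x-=400*(n in"bd"); y-=300*(n in"cd")
    d=D["scene" if n in"ac" else "side"]; return onz(d["K"],d["W"],x/s+ox,y/s+oy,z)[:2].round(4)
for n,l in (("c",[(38,468),(300,332),(373,412),(97,560)]),("d",[(405,470),(475,540),(757,395),(690,338)])):
    q=np.array([P(n,*p,.022) for p in l]); print("drawer",n,q.tolist(),q.mean(0), [np.hypot(*(q[i]-q[i-1])) for i in range(4)])
print("torch",P("a",80,50,.145),P("b",712,30,.145))
print("tag",[P("b",*p,.114).tolist() for p in[(548,128),(590,97),(618,120),(577,147)]],P("a",175,67,.114))
print("block",[P("b",*p,.098).tolist() for p in[(500,130),(657,155),(595,92)]],[P("a",*p,.098).tolist() for p in[(138,70),(147,98),(213,84)]])
print("caseTop",[P("b",*p,.05).tolist() for p in[(748,155),(690,106)]],[P("a",*p,.05).tolist() for p in[(54,122),(65,163),(213,133)]])
print("ring",P("b",545,153,.1), "keytips",P("b",465,112,.1),P("b",585,232,.1))
for n in D:
    im=D[n]["im"];K=D[n]["K"];W=D[n]["W"];H,S,V=cv2.split(cv2.cvtColor(im,cv2.COLOR_RGB2HSV))
    for nm,m,b in(("dish",(S<60)&(V>110),(265,210,345,275) if n=="scene" else (298,178,375,230)),("pad",(H>100)&(H<125)&(S>150)&(V>50),(345,190,385,225) if n=="scene" else(248,228,292,262))):
        mm=np.zeros_like(V); mm[b[1]:b[3],b[0]:b[2]]=m[b[1]:b[3],b[0]:b[2]]
        c=max(cv2.findContours(mm,0,1)[0],key=cv2.contourArea)
        z=.022 if nm=="dish" else .008
        q=np.array([onz(K,W,*p[0],z)[:2] for p in cv2.convexHull(c)]).astype(np.float32)
        print(n,nm,cv2.minEnclosingCircle(q))
print("candle",[onz(D["scene"]["K"],D["scene"]["W"],276,284,.062), onz(D["side"]["K"],D["side"]["W"],343,154,.062)])
print("perf",onz(D["side"]["K"],D["side"]["W"],453,205,.075),onz(D["scene"]["K"],D["scene"]["W"],219,186,.075))
```

```text
drawer c [[0.6741, 0.2251], [0.4269, 0.2277], [0.4251, 0.3136], [0.6742, 0.3067]] [0.550075 0.268275] [np.float64(0.08160006127448678), np.float64(0.24721367276103484), np.float64(0.08591885706874827), np.float64(0.24919554570657965)]
drawer d [[0.4103, 0.2819], [0.4098, 0.1818], [0.6581, 0.1994], [0.6691, 0.3007]] [0.536825 0.24095 ] [np.float64(0.2594819454220274), np.float64(0.10010124874345973), np.float64(0.24892298005608082), np.float64(0.1018954856703672)]
torch [ 0.5919 -0.263 ] [ 0.5949 -0.2619]
tag [[0.4921, -0.2337], [0.5279, -0.2342], [0.5262, -0.2551], [0.4939, -0.2527]] [ 0.5134 -0.2356]
block [[0.4824, -0.2091], [0.5356, -0.278], [0.5468, -0.2256]] [[0.5365, -0.2671], [0.5473, -0.2271], [0.4859, -0.2146]]
caseTop [[0.6183, -0.296], [0.625, -0.2493]] [[0.6165, -0.2927], [0.6308, -0.2354], [0.4931, -0.2038]]
ring [ 0.4878 -0.2376] keytips [ 0.4755 -0.188 ] [ 0.464 -0.285]
scene dish ((0.6583644151687622, 0.05441552400588989), 0.07888541370630264)
scene pad ((0.4655957520008087, 0.04785919561982155), 0.034664932638406754)
side dish ((0.6569415926933289, 0.053004223853349686), 0.08131089806556702)
side pad ((0.4632507264614105, 0.04330431669950485), 0.03897707164287567)
candle [array([0.77144963, 0.15384319, 0.062     ]), array([0.76608857, 0.14690061, 0.062     ])]
perf [ 0.77990639 -0.16367469  0.075     ] [ 0.77884559 -0.15623487  0.075     ]
```

```bash
cat >> h.py <<'E'
def go(x,y,z,yaw=None,s=None):
    s=s or manip.read_state(); r=R.from_euler("xyz",s["ee_rot"]); t=R.from_euler("xyz",[np.pi,0,s["ee_rot"][2] if yaw is None else np.radians(yaw)])
    print("t",round(s["time"],1),"pos",(s["eef_pos"]*1e3).round(1),"rpy",np.degrees(s["ee_rot"]).round(2),"gap",round(s["finger_gap"]*1e3,1),"F",s["ft_force"].round(1))
    print("  dpos",(r.inv().apply(np.array([x,y,z])-s["eef_pos"])*1e3).round(1),"drot",np.degrees((r.inv()*t).as_rotvec()).round(2))
E
python3 - <<'E'
from h import *
d=np.load("pics/side0.npz")
q=np.array([onz(d["K"],d["W"],(x-400)/3.333+190,(y-300)/4+145,.022)[:2] for x,y in[(405,470),(475,540),(757,395),(690,338)]]);print(q.round(4).tolist(),q.mean(0))
go(.53,-.245,.30,174)
E
```

```text
[[0.426, 0.3136], [0.4307, 0.22], [0.6721, 0.217], [0.6752, 0.3089]] [0.55096744 0.26486565]
t 0.1 pos [144.1 556.  221.4] rpy [-1.7990e+02 -2.0000e-02  1.6546e+02] gap 85.9 F [ 0.4  0.3 -0. ]
  dpos [-574.6 -678.6  -77.6] drot [-0.1  -0.02 -8.54]
```

{"api": "drive_tool", "payload": {"delta_pos": [[0,0,-70],[-100,-120,-78],[-574.6,-678.6,-78],[-574.6,-678.6,-78],[-574.6,-678.6,-78],[-574.6,-678.6,-78],[-574.6,-678.6,-78],[-574.6,-678.6,-78],[-574.6,-678.6,-78],[-574.6,-678.6,-78],[-574.6,-678.6,-78],[-574.6,-678.6,-78]], "delta_rot": [[0,0,0],[0,0,-4],[0,0,-8.5],[0,0,-8.5],[0,0,-8.5],[0,0,-8.5],[0,0,-8.5],[0,0,-8.5],[0,0,-8.5],[0,0,-8.5],[0,0,-8.5],[0,0,-8.5]], "gripper": [0.6,0.6,0.6,0.6,0.6,0.6,0.6,0.6,0.6,0.6,0.6,0.6]}}

```text
time: 1.35
eef_pos: [0.3827, 0.0598, 0.2926]
ee_rot: [3.141, 0.001, 3.036]
ft_force: [1.1, 0.6, -0.9]
finger_gap: 0.0514
grip_force: 0.0
```

```bash
python3 -c "
from h import *
go(.53,-.245,.30,174)"
```

```text
t 1.4 pos [382.7  59.8 292.6] rpy [1.7998e+02 4.0000e-02 1.7394e+02] gap 51.4 F [ 1.1  0.6 -0.9]
  dpos [-178.6 -287.6   -7.4] drot [ 0.02  0.04 -0.06]
```

{"api": "drive_tool", "payload": {"delta_pos": [[-178.6,-287.6,-7],[-178.6,-287.6,-7],[-178.6,-287.6,-7],[-178.6,-287.6,-7],[-178.6,-287.6,-7],[-178.6,-287.6,-7],[-178.6,-287.6,-7],[-178.6,-287.6,-7],[-178.6,-287.6,-7],[-178.6,-287.6,-7],[-178.6,-287.6,-7]], "delta_rot": [[0,0,0],[0,0,0],[0,0,0],[0,0,0],[0,0,0],[0,0,0],[0,0,0],[0,0,0],[0,0,0],[0,0,0],[0,0,0]], "gripper": [0.6,0.6,0.6,0.6,0.6,0.6,0.6,0.6,0.6,0.6,0.6]}}

```text
time: 2.45
eef_pos: [0.5295, -0.2416, 0.2998]
ee_rot: [3.141, 0.0, 3.038]
ft_force: [0.2, -0.7, 0.9]
finger_gap: 0.0513
grip_force: 0.0
```

Run:
```python
from h import *
im,K,W=grab("wrist","w1"); np.savez("pics/w1.npz",im=im,K=K,W=W)
H,S,V=cv2.split(cv2.cvtColor(im,cv2.COLOR_RGB2HSV))
m=(((H<5)|(H>174))&(S>180)&(V>100)).astype(np.uint8)
for c in cv2.findContours(m,0,1)[0]:
    if cv2.contourArea(c)>60:
        b=cv2.boxPoints(cv2.minAreaRect(c)); print(cv2.contourArea(c),b.round(1).tolist()); q=np.array([onz(K,W,*p,.114)[:2] for p in b]); print(q.round(4).tolist(),q.mean(0).round(4))
go(.51,-.244,.125)
```

```text
271.5 [[316.0, 144.0], [333.0, 144.0], [333.0, 172.0], [316.0, 172.0]]
[[0.4923, -0.2502], [0.4944, -0.2301], [0.5284, -0.2334], [0.5262, -0.2542]] [ 0.5103 -0.242 ]
1045.0 [[77.19999694824219, 111.69999694824219], [143.10000610351562, 95.19999694824219], [147.39999389648438, 112.5999984741211], [81.5, 129.10000610351562]]
[[0.4269, -0.5193], [0.4174, -0.4385], [0.4364, -0.4393], [0.4463, -0.5216]] [ 0.4318 -0.4797]
t 2.5 pos [ 529.6 -241.6  300. ] rpy [-1.8000e+02  2.0000e-02  1.7405e+02] gap 51.4 F [-0.4 -0.5  0.4]
  dpos [ 19.3  -4.4 175. ] drot [-0.    0.02 -0.  ]
```

View pics/w1.png

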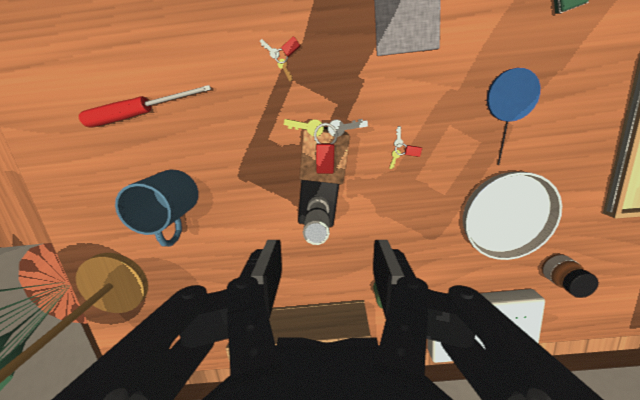

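Wrist view: tag at (324,158) aligned with the image axes, keys at (297,126)/(350,126), torch top (316,232), pad (513,95), dish (512,214). The tag is at (0.510,-0.242), yaw 174°. Descending.

{"api": "drive_tool", "payload": {"delta_pos": [[19,-2.5,40],[19,-2.5,80],[19,-2.5,120],[19,-2.5,150],[19,-2.5,170],[19,-2.5,175],[19,-2.5,175],[19,-2.5,175],[19,-2.5,175],[19,-2.5,175],[19,-2.5,175]], "delta_rot": [[0,0,0],[0,0,0],[0,0,0],[0,0,0],[0,0,0],[0,0,0],[0,0,0],[0,0,0],[0,0,0],[0,0,0],[0,0,0]], "gripper": [0.6,0.6,0.6,0.6,0.6,0.6,0.6,0.1,0.1,0.1,0.1], "newtons": 30}}

```text
time: 3.6
eef_pos: [0.5112, -0.2438, 0.1255]
ee_rot: [-3.141, 0.002, 3.036]
ft_force: [-0.1, 0.1, -0.3]
finger_gap: 0.0085
grip_force: 0.0
```

{"api": "drive_tool", "payload": {"delta_pos": [[0,0,0],[0,0,0],[0,0,-15],[0,0,-40],[0,0,-80],[0,0,-120]], "delta_rot": [[0,0,0],[0,0,0],[0,0,0],[0,0,0],[0,0,0],[0,0,0]], "gripper": [0.1,0.1,0.1,0.1,0.1,0.1]}}

```text
time: 4.2
eef_pos: [0.5103, -0.2433, 0.2463]
ee_rot: [3.141, -0.001, 3.036]
ft_force: [0.6, -0.7, 0.3]
finger_gap: 0.0083
grip_force: 0.0
```

Run:
```python
from h import *
im,K,W=grab("wrist"); im2,_,_=grab("side")
cv2.imwrite("pics/g1.png",np.hstack([cv2.resize(im[100:400,150:490],(400,353)),cv2.resize(im2[150:350,330:556],(400,353))])[:,:,::-1])
# keys origin at tool; middle 26mm ahead along tool x; dish (.6575,.0535)
s=manip.read_state(); tx=R.from_euler("xyz",s["ee_rot"]).as_matrix()[:,0]
t=np.array([.6575,.0535,.25])-.026*tx; print(t); go(*t)
```

```text
[0.6833535  0.05076698 0.25035646]
t 4.3 pos [ 514.5 -246.1  253.5] rpy [-179.58    0.79  173.97] gap 8.3 F [-0.1 -0.3 -0.1]
  dpos [-136.6  313.     2.7] drot [-0.42  0.79 -0.  ]
```

View pics/g1.png

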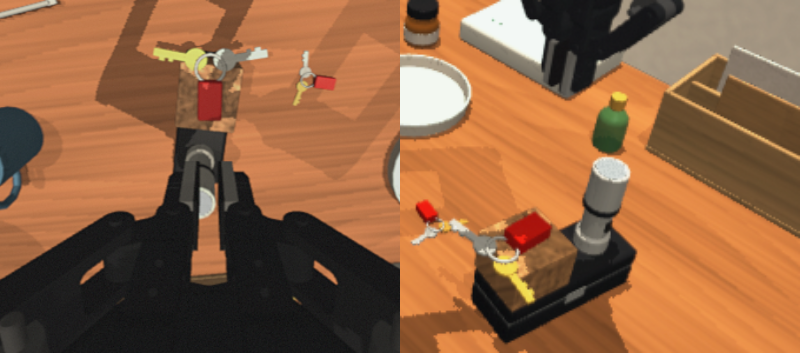

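The grasp missed: the tag is still on the block at crop (210,100) and (527,230). Checking where the fingertips really are against the TCP.

Run:
```python
from h import *
s=manip.read_state(); print(s["eef_pos"],s["ee_rot"])
out=[]
for n in("side","wrist","scene"):
    im,K,W=grab(n); im=im.copy()
    s=manip.read_state(); r=R.from_euler("xyz",s["ee_rot"]).as_matrix()
    big=cv2.resize(im,None,fx=4,fy=4,interpolation=cv2.INTER_CUBIC)
    c=proj(K,W,s["eef_pos"]+.02*r[:,2])
    for d,col in((0,(255,0,0)),(.006,(255,255,0)),(.025,(0,255,255))):
        u=proj(K,W,s["eef_pos"]+d*r[:,2])*4+2; cv2.circle(big,tuple(int(i) for i in u),3,col,-1)
    x,y=(c*4).astype(int); x=min(max(x,130),2430); y=min(max(y,180),1420)
    out.append(big[y-180:y+180,x-130:x+130])
print(s["eef_pos"],s["ee_rot"],s["time"])
cv2.imwrite("pics/tip.png",np.hstack(out)[:,:,::-1])
```

```text
[ 0.51454484 -0.24606393  0.25351006] [-3.13425607  0.01371043  3.03627217]
[ 0.51060199 -0.24343761  0.24513582] [-3.14123325e+00  6.30584657e-04  3.03614245e+00] 4.45
```

View pics/tip.png

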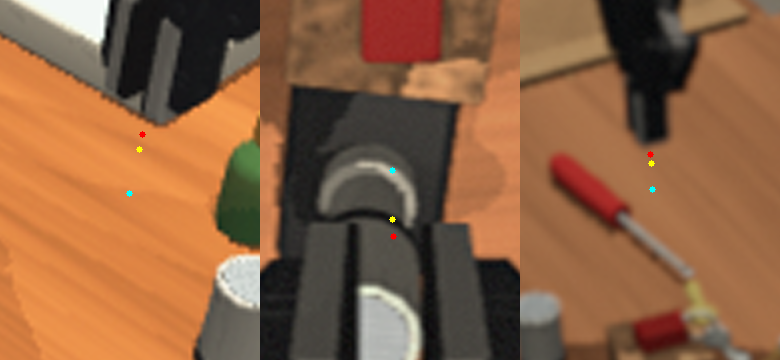

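Run:
```python
from h import *
s=manip.read_state(); r=R.from_euler("xyz",s["ee_rot"]).as_matrix(); p=s["eef_pos"]
_,K1,W1=grab("side");_,K2,W2=grab("scene");_,K3,W3=grab("wrist")
def px(K,W,a,b):
    c=(proj(K,W,p+.02*r[:,2])*4).astype(int); return (np.array([c[0]-130+a,c[1]-180+b])-1.5)/4
A=[];B=[]
for K,W,a,b in((K1,W1,140,114),(K2,W2,128,141)):
    o,d=ray(K,W,*px(K,W,a,b)); d/=np.linalg.norm(d); M=np.eye(3)-np.outer(d,d); A.append(M);B.append(M@o)
x,res,_,_=np.linalg.lstsq(np.vstack(A),np.hstack(B),rcond=None); print("tip",x,res,"in tool mm",r.T@(x-p)*1e3)
print("cam in tool",(r.T@(ray(K3,W3,0,0)[0]-p)*1e3).round(1), s["joints"].round(4), manip.read_state()["eef_pos"])
```

```text
tip [ 0.51055284 -0.24271907  0.25396754] [4.91608864e-06] in tool mm [ 0.11893573  0.70619752 -8.83204941]
cam in tool [  79.8    0.4 -150. ] [-0.5979  0.1692  1.5378 -0.      1.4339 -2.0632] [ 0.5096837  -0.24283943  0.24278498]
```

The fingertips actually sit about 9 mm behind the reported TCP, not 25 mm ahead, and there is no lateral offset. I'll use that calibration: tip z = TCP z + 9 mm.

```bash
python3 -c "
from h import *
go(.5103,-.242,.093,174)"
```

```text
t 4.6 pos [ 509.7 -242.8  242.8] rpy [179.9   -0.18 173.96] gap 8.4 F [-1.3 -0.   0.6]
  dpos [ -1.    0.7 149.8] drot [ 0.1  -0.18 -0.04]
```

{"api": "drive_tool", "payload": {"delta_pos": [[0,0,0],[0,0,40],[0,0,80],[0,0,110],[0,0,130],[0,0,145],[0,0,152],[0,0,152],[0,0,152]], "delta_rot": [[0,0,0],[0,0,0],[0,0,0],[0,0,0],[0,0,0],[0,0,0],[0,0,0],[0,0,0],[0,0,0]], "gripper": [0.6,0.6,0.6,0.6,0.6,0.6,0.6,0.6,0.6]}}

```text
time: 5.5
eef_pos: [0.5115, -0.244, 0.0935]
ee_rot: [-3.141, 0.002, 3.036]
ft_force: [-0.0, 0.1, -0.0]
finger_gap: 0.051
grip_force: 0.0
```

{"api": "drive_tool", "payload": {"delta_pos": [[0,0,0],[0,0,0],[0,0,0],[0,0,0],[0,0,0],[0,0,0]], "delta_rot": [[0,0,0],[0,0,0],[0,0,0],[0,0,0],[0,0,0],[0,0,0]], "gripper": [0.1,0.1,0.1,0.1,0.1,0.1]}}

```text
time: 6.1
eef_pos: [0.5116, -0.2441, 0.0939]
ee_rot: [-3.14, 0.002, 3.036]
ft_force: [-0.3, -0.5, 5.3]
finger_gap: 0.021
grip_force: 30.7
```

{"api": "drive_tool", "payload": {"delta_pos": [[0,0,-10],[0,0,-30],[0,0,-70],[0,0,-110],[0,0,-150],[0,0,-150],[0,0,-150]], "delta_rot": [[0,0,0],[0,0,0],[0,0,0],[0,0,0],[0,0,0],[0,0,0],[0,0,0]], "gripper": [0.1,0.1,0.1,0.1,0.1,0.1,0.1]}}

```text
time: 6.8
eef_pos: [0.511, -0.2437, 0.2438]
ee_rot: [-3.14, 0.002, 3.036]
ft_force: [-0.7, 0.2, -2.0]
finger_gap: 0.0213
grip_force: 30.0
```

Run:
```python
from h import *
s=manip.read_state(); tx=R.from_euler("xyz",s["ee_rot"]).as_matrix()[:,0]
t=np.array([.6575,.0535,.24])-.026*tx; t[2]=.24; print(t); go(*t,174)
```

```text
[0.68335552 0.05076334 0.24      ]
t 6.8 pos [ 511.  -243.7  243.8] rpy [-1.7994e+02  1.1000e-01  1.7396e+02] gap 21.3 F [-0.7  0.2 -2. ]
  dpos [-140.4  311.     3.7] drot [-0.06  0.11 -0.04]
```

{"api": "drive_tool", "payload": {"delta_pos": [[-20,40,0],[-40,85,3],[-60,130,3],[-80,175,3],[-100,220,3],[-120,265,3],[-140,311,3],[-140,311,3],[-140,311,3],[-140,311,60],[-140,311,100],[-140,311,100]], "delta_rot": [[0,0,0],[0,0,0],[0,0,0],[0,0,0],[0,0,0],[0,0,0],[0,0,0],[0,0,0],[0,0,0],[0,0,0],[0,0,0],[0,0,0]], "gripper": [0.1,0.1,0.1,0.1,0.1,0.1,0.1,0.1,0.1,0.1,0.1,0.1]}}

```text
time: 8.0
eef_pos: [0.6743, 0.0496, 0.1319]
ee_rot: [-3.14, -0.021, 3.034]
ft_force: [-1.3, 0.3, -1.7]
finger_gap: 0.0209
grip_force: 30.0
```

Run:
```python
from h import *
im,K,W=grab("wrist"); im2,_,_=grab("side")
cv2.imwrite("pics/d1.png",np.hstack([cv2.resize(im[40:340,150:490],(400,353)),cv2.resize(im2[80:280,230:456],(400,353))])[:,:,::-1])
go(.6834,.0508,.004,174)
```

```text
t 8.1 pos [680.8  49.7 140.9] rpy [-179.97   -0.27  173.86] gap 20.9 F [-0.2 -0.1  0.5]
  dpos [ -3.1   1.5 136.9] drot [-0.03 -0.27 -0.14]
```

View pics/d1.png

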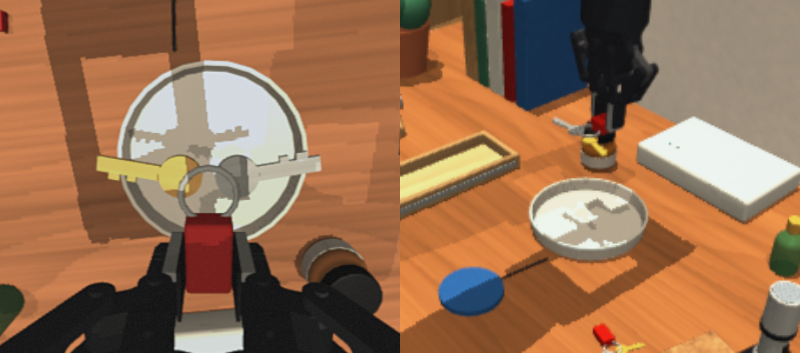

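Keys held level, over the dish. Lowering.

{"api": "drive_tool", "payload": {"delta_pos": [[-3,1,35],[-3,1,70],[-3,1,100],[-3,1,120],[-3,1,127],[-3,1,131],[-3,1,135],[-3,1,135],[-3,1,135]], "delta_rot": [[0,0,0],[0,0,0],[0,0,0],[0,0,0],[0,0,0],[0,0,0],[0,0,0],[0,0,0],[0,0,0]], "gripper": [0.1,0.1,0.1,0.1,0.1,0.1,0.1,0.1,0.1]}}

```text
time: 9.0
eef_pos: [0.6868, 0.0517, 0.0091]
ee_rot: [3.142, 0.002, 3.036]
ft_force: [0.1, 0.4, -0.7]
finger_gap: 0.0211
grip_force: 30.0
```

{"api": "drive_tool", "payload": {"delta_pos": [[3,0,3],[3,0,5],[3,0,7],[3,0,7]], "delta_rot": [[0,0,0],[0,0,0],[0,0,0],[0,0,0]], "gripper": [0.1,0.1,0.1,0.1]}}

```text
time: 9.4
eef_pos: [0.6826, 0.0521, 0.001]
ee_rot: [-3.142, -0.0, 3.036]
ft_force: [-1.6, -0.2, 3.3]
finger_gap: 0.0213
grip_force: 30.4
```

Touching the dish floor lightly, so I release, rise and head for the torch.

{"api": "drive_tool", "payload": {"delta_pos": [[0,0,-1],[0,0,-1],[0,0,-1],[0,0,-20],[0,0,-60],[0,0,-110],[0,0,-160],[0,0,-210],[0,0,-240],[0,0,-240]], "delta_rot": [[0,0,0],[0,0,0],[0,0,0],[0,0,0],[0,0,0],[0,0,0],[0,0,0],[0,0,0],[0,0,0],[0,0,0]], "gripper": [0.4,0.4,0.4,0.4,0.4,0.6,0.7,0.7,0.7,0.7]}}

```text
time: 10.4
eef_pos: [0.6868, 0.0519, 0.2509]
ee_rot: [3.141, 0.016, 3.036]
ft_force: [1.8, -0.4, 0.9]
finger_gap: 0.0601
grip_force: 0.0
```

Run:
```python
from h import *
# drawer from wrist? and torch from scene/side top discs
im,K,W=grab("side"); H,S,V=cv2.split(cv2.cvtColor(im,cv2.COLOR_RGB2HSV))
np.savez("pics/side2.npz",im=im,K=K,W=W); im2,K2,W2=grab("scene"); np.savez("pics/scene2.npz",im=im2,K=K2,W=W2)
cv2.imwrite("pics/d2.png",np.hstack([cv2.resize(im[170:230,290:385],(400,253),interpolation=2),cv2.resize(im2[205:270,255:358],(400,253),interpolation=2)])[:,:,::-1])
go(.5935,-.2625,.24,167)
```

```text
t 10.5 pos [683.3  52.1 243.1] rpy [179.99   0.22 173.96] gap 59.8 F [-0.9  0.2 -0.9]
  dpos [  56.2 -322.3    2.8] drot [0.03 0.21 6.96]
```

View pics/d2.png

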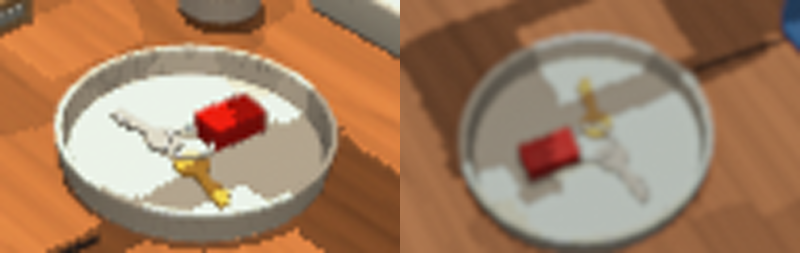

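Keys lie flat inside the dish, clear of the rim. Now the torch.

{"api": "drive_tool", "payload": {"delta_pos": [[8,-45,0],[16,-90,0],[24,-135,0],[32,-180,0],[40,-225,0],[48,-270,0],[56,-322,0],[56,-322,0],[56,-322,0],[56,-322,0]], "delta_rot": [[0,0,0],[0,0,3],[0,0,7],[0,0,7],[0,0,7],[0,0,7],[0,0,7],[0,0,7],[0,0,7],[0,0,7]], "gripper": [0.75,0.75,0.75,0.75,0.75,0.75,0.75,0.75,0.75,0.75]}}

```text
time: 11.5
eef_pos: [0.5926, -0.261, 0.2389]
ee_rot: [3.14, -0.003, 2.914]
ft_force: [-0.1, -0.2, 0.2]
finger_gap: 0.064
grip_force: 0.0
```

Run:
```python
from h import *
im,K,W=grab("wrist","w2"); np.savez("pics/w2.npz",im=im,K=K,W=W)
for p in((.5935,-.2625,.145),(.5935,-.2625,.05),(.511,-.245,.098)): print(proj(K,W,np.array(p)))
go(.5935,-.2625,.108,167)
```

```text
[325.02173267 198.14438014]
[325.3152672  174.47082056]
[323.41258106 102.48048528]
t 11.6 pos [ 593.  -260.6  239.3] rpy [ 1.7993e+02 -1.2000e-01  1.6704e+02] gap 64.3 F [ 0.4 -0.   0.2]
  dpos [ -1.2  -1.9 131.3] drot [ 0.07 -0.12  0.04]
```

View pics/w2.png

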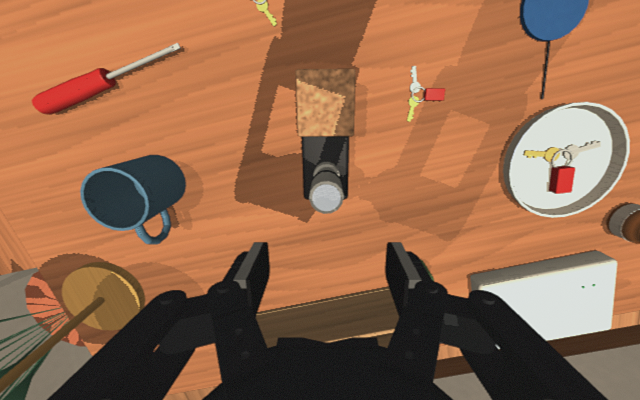

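Torch top at (326,197), as predicted; case and block are square with the image (case centre column 325). Descending on the torch.

{"api": "drive_tool", "payload": {"delta_pos": [[-1,-1,40],[-1,-1,80],[-1,-1,110],[-1,-1,125],[-1,-1,131],[-1,-1,131],[-1,-1,131],[-1,-1,131],[-1,-1,131],[-1,-1,131],[-1,-1,131],[-1,-1,131]], "delta_rot": [[0,0,0],[0,0,0],[0,0,0],[0,0,0],[0,0,0],[0,0,0],[0,0,0],[0,0,0],[0,0,0],[0,0,0],[0,0,0],[0,0,0]], "gripper": [0.75,0.75,0.75,0.75,0.75,0.75,0.75,0.2,0.2,0.2,0.2,0.2]}}

```text
time: 12.75
eef_pos: [0.5949, -0.2638, 0.1112]
ee_rot: [-3.141, 0.003, 2.914]
ft_force: [-0.8, 0.9, 5.6]
finger_gap: 0.0309
grip_force: 29.8
```

{"api": "drive_tool", "payload": {"delta_pos": [[0,0,0],[0,0,-10],[0,0,-30],[0,0,-60],[0,0,-100],[0,0,-120],[0,0,-120],[0,0,-120]], "delta_rot": [[0,0,0],[0,0,0],[0,0,0],[0,0,0],[0,0,0],[0,0,0],[0,0,0],[0,0,0]], "gripper": [0.2,0.2,0.2,0.2,0.2,0.2,0.2,0.2]}}

```text
time: 13.55
eef_pos: [0.5934, -0.2633, 0.2288]
ee_rot: [3.141, -0.001, 2.914]
ft_force: [-0.2, 0.9, -1.5]
finger_gap: 0.0314
grip_force: 29.9
```

Run:
```python
from h import *
go(.4645,.0455,.23,167)
```

```text
t 13.6 pos [ 593.4 -263.3  228.8] rpy [ 1.7999e+02 -6.0000e-02  1.6695e+02] gap 31.4 F [-0.2  0.9 -1.5]
  dpos [195.3 271.8  -0.9] drot [ 0.01 -0.06 -0.05]
```

{"api": "drive_tool", "payload": {"delta_pos": [[28,39,0],[56,78,0],[84,117,0],[112,156,0],[140,195,0],[168,234,0],[195,272,0],[195,272,0],[195,272,0],[195,272,0],[195,272,40],[195,272,80]], "delta_rot": [[0,0,0],[0,0,0],[0,0,0],[0,0,0],[0,0,0],[0,0,0],[0,0,0],[0,0,0],[0,0,0],[0,0,0],[0,0,0],[0,0,0]], "gripper": [0.2,0.2,0.2,0.2,0.2,0.2,0.2,0.2,0.2,0.2,0.2,0.2]}}

```text
time: 14.75
eef_pos: [0.4675, 0.0438, 0.1496]
ee_rot: [3.141, 0.004, 2.911]
ft_force: [-0.2, 0.5, -3.0]
finger_gap: 0.031
grip_force: 30.2
```

{"api": "drive_tool", "payload": {"delta_pos": [[0,0,35],[0,0,60],[0,0,68],[0,0,73],[0,0,73],[0,0,73]], "delta_rot": [[0,0,0],[0,0,0],[0,0,0],[0,0,0],[0,0,0],[0,0,0]], "gripper": [0.2,0.2,0.2,0.2,0.2,0.2]}}

```text
time: 15.35
eef_pos: [0.4669, 0.0451, 0.0779]
ee_rot: [3.141, 0.003, 2.913]
ft_force: [0.0, -0.0, -1.5]
finger_gap: 0.0308
grip_force: 30.1
```

Run:
```python
from h import *
im,K,W=grab("side");im2,_,_=grab("scene")
cv2.imwrite("pics/t1.png",np.hstack([cv2.resize(im[180:280,220:320],(400,400),interpolation=2),cv2.resize(im2[140:240,315:415],(400,400),interpolation=2)])[:,:,::-1])
go(.4645,.0455,.069,167)
```

```text
t 15.4 pos [466.7  45.3  78. ] rpy [179.98   0.18 166.95] gap 31.3 F [-0.3 -0.3 -0.9]
  dpos [ 2.3 -0.3  9. ] drot [ 0.02  0.18 -0.05]
```

View pics/t1.png

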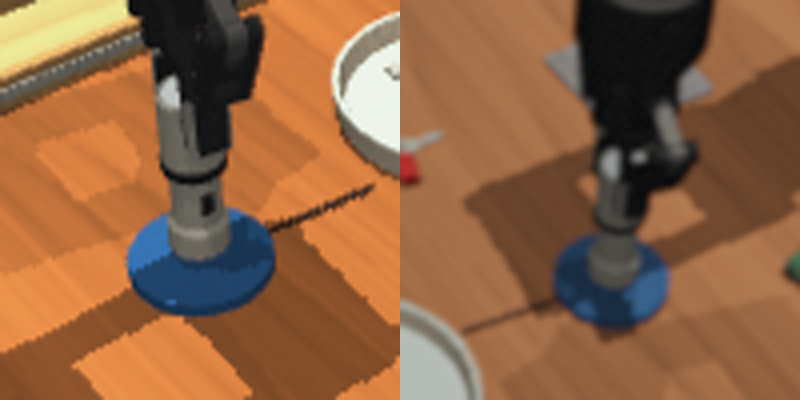

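Torch is upright over the pad (side tail (200,240) on a disc centred at (201,260); it is still about 8 mm high). Lowering until contact.

{"api": "drive_tool", "payload": {"delta_pos": [[2,0,3],[2,0,6],[2,0,8],[2,0,9],[2,0,9],[2,0,9]], "delta_rot": [[0,0,0],[0,0,0],[0,0,0],[0,0,0],[0,0,0],[0,0,0]], "gripper": [0.2,0.2,0.2,0.2,0.2,0.2]}}

```text
time: 16.05
eef_pos: [0.4643, 0.046, 0.0692]
ee_rot: [3.141, 0.001, 2.914]
ft_force: [-2.7, 0.2, 10.0]
finger_gap: 0.0312
grip_force: 31.0
```

{"api": "drive_tool", "payload": {"delta_pos": [[0,0,-1],[0,0,-1],[0,0,-1],[0,0,-1],[0,0,-1],[0,0,-30],[0,0,-70],[0,0,-120],[0,0,-170],[0,0,-170]], "delta_rot": [[0,0,0],[0,0,0],[0,0,0],[0,0,0],[0,0,0],[0,0,0],[0,0,0],[0,0,0],[0,0,0],[0,0,0]], "gripper": [0.5,0.6,0.65,0.65,0.65,0.65,0.65,0.7,0.8,1]}}

```text
time: 17.05
eef_pos: [0.4688, 0.0456, 0.246]
ee_rot: [3.139, 0.017, 2.914]
ft_force: [0.9, -0.1, 0.1]
finger_gap: 0.0806
grip_force: 0.0
```

Run:
```python
from h import *
D=np.load("pics/w2.npz"); im,K,W=D["im"],D["K"],D["W"]
# block top in wrist view
H,S,V=cv2.split(cv2.cvtColor(im,cv2.COLOR_RGB2HSV))
for u,v in((297,69),(356,69),(355,136),(297,136)): print(onz(K,W,u,v,.098).round(4))
for u,v in((303,137),(349,137),(303,190),(349,192)): print("case",onz(K,W,u,v,.05).round(4))
go(.511,-.2445,.24,167)
im,K,W=grab("side"); im2,_,_=grab("scene")
cv2.imwrite("pics/t2.png",np.hstack([cv2.resize(im[180:280,220:320],(400,400),interpolation=2),cv2.resize(im2[140:240,315:415],(400,400),interpolation=2)])[:,:,::-1])
```

```text
[ 0.4757 -0.2626  0.098 ]
[ 0.4885 -0.2076  0.098 ]
[ 0.5501 -0.2209  0.098 ]
[ 0.5366 -0.2789  0.098 ]
case [ 0.5428 -0.278   0.05  ]
case [ 0.5552 -0.2245  0.05  ]
case [ 0.6067 -0.2946  0.05  ]
case [ 0.6225 -0.2384  0.05  ]
t 17.1 pos [468.8  45.6 246. ] rpy [179.86   0.96 166.97] gap 80.6 F [ 0.9 -0.1  0.1]
  dpos [-106.5 -273.1    7.1] drot [ 0.14  0.96 -0.03]
```

View pics/t2.png

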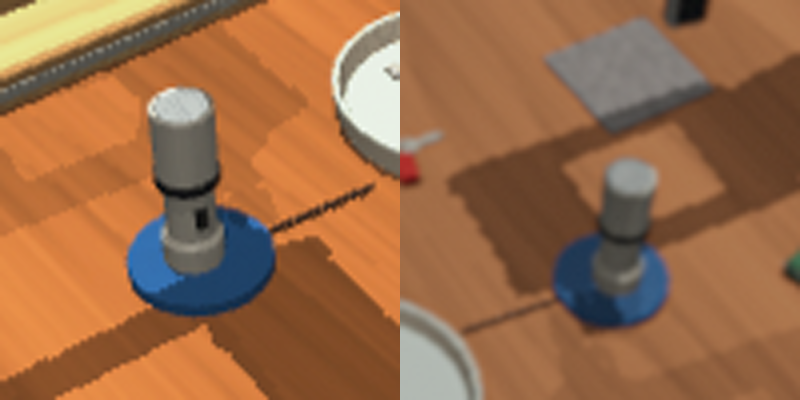

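Torch stands upright on the pad, slightly off centre but wholly on it. Next the block, centred at (0.512,-0.243).

{"api": "drive_tool", "payload": {"delta_pos": [[-18,-45,0],[-36,-90,0],[-54,-135,0],[-72,-180,0],[-90,-225,0],[-107,-272,0],[-107,-272,0],[-107,-272,0],[-107,-272,0]], "delta_rot": [[0,0,0],[0,0,0],[0,0,0],[0,0,0],[0,0,0],[0,0,0],[0,0,0],[0,0,0],[0,0,0]], "gripper": [1,1,1,1,1,1,1,1,1]}}

```text
time: 18.05
eef_pos: [0.5052, -0.2418, 0.2356]
ee_rot: [3.14, -0.004, 2.914]
ft_force: [0.5, -0.3, -1.2]
finger_gap: 0.0853
grip_force: 0.0
```

Run:
```python
from h import *
go(.512,-.243,.068,167.8)
```

```text
t 18.1 pos [ 505.2 -241.8  235.6] rpy [179.89  -0.2  166.98] gap 85.3 F [ 0.5 -0.3 -1.2]
  dpos [ -7.5  -0.  167.5] drot [ 0.11 -0.2  -0.82]
```

{"api": "drive_tool", "payload": {"delta_pos": [[-7,0,0],[-7,0,40],[-7,0,80],[-7,0,120],[-7,0,145],[-7,0,160],[-7,0,167],[-7,0,167],[-7,0,167]], "delta_rot": [[0,0,-0.8],[0,0,-0.8],[0,0,-0.8],[0,0,-0.8],[0,0,-0.8],[0,0,-0.8],[0,0,-0.8],[0,0,-0.8],[0,0,-0.8]], "gripper": [1,1,1,1,1,1,1,1,1]}}

```text
time: 18.95
eef_pos: [0.5144, -0.2453, 0.0721]
ee_rot: [-3.14, 0.003, 2.929]
ft_force: [-0.7, -0.1, -0.1]
finger_gap: 0.0856
grip_force: 0.0
```

{"api": "drive_tool", "payload": {"delta_pos": [[0,0,0],[0,0,0],[0,0,0],[0,0,0],[0,0,0]], "delta_rot": [[0,0,0],[0,0,0],[0,0,0],[0,0,0],[0,0,0]], "gripper": [0.5,0.5,0.5,0.5,0.5]}}

```text
time: 19.45
eef_pos: [0.5141, -0.2455, 0.0722]
ee_rot: [-3.141, 0.003, 2.928]
ft_force: [-0.4, 0.9, 6.4]
finger_gap: 0.0571
grip_force: 33.7
```

{"api": "drive_tool", "payload": {"delta_pos": [[0,0,-10],[0,0,-40],[0,0,-80],[0,0,-120],[0,0,-150],[0,0,-150],[0,0,-150]], "delta_rot": [[0,0,0],[0,0,0],[0,0,0],[0,0,0],[0,0,0],[0,0,0],[0,0,0]], "gripper": [0.5,0.5,0.5,0.5,0.5,0.5,0.5]}}

```text
time: 20.15
eef_pos: [0.513, -0.2448, 0.2211]
ee_rot: [-3.141, 0.001, 2.928]
ft_force: [-0.4, 0.7, -1.1]
finger_gap: 0.057
grip_force: 33.0
```

Run:
```python
from h import *
go(.58,.266,.25,179)
```

```text
t 20.1 pos [ 513.  -244.8  221.1] rpy [-1.7997e+02  6.0000e-02  1.6776e+02] gap 57.0 F [-0.4  0.7 -1.1]
  dpos [ 42.9 513.4 -29.2] drot [ -0.03   0.05 -11.24]
```

{"api": "drive_tool", "payload": {"delta_pos": [[4,43,-29],[8,86,-29],[12,129,-29],[16,172,-29],[20,215,-29],[24,258,-29],[28,301,-29],[32,344,-29],[36,387,-29],[40,430,-29],[43,475,-29],[43,513,-29]], "delta_rot": [[0,0,-2],[0,0,-4],[0,0,-6],[0,0,-8],[0,0,-10],[0,0,-11.2],[0,0,-11.2],[0,0,-11.2],[0,0,-11.2],[0,0,-11.2],[0,0,-11.2],[0,0,-11.2]], "gripper": [0.5,0.5,0.5,0.5,0.5,0.5,0.5,0.5,0.5,0.5,0.5,0.5]}}

```text
time: 21.35
eef_pos: [0.5779, 0.2677, 0.2461]
ee_rot: [-3.14, -0.006, 3.125]
ft_force: [-0.2, -0.1, 0.5]
finger_gap: 0.0571
grip_force: 33.0
```

{"api": "drive_tool", "payload": {"delta_pos": [[0,0,0],[0,0,0],[0,0,0],[0,0,0]], "delta_rot": [[0,0,0],[0,0,0],[0,0,0],[0,0,0]], "gripper": [0.5,0.5,0.5,0.5]}}

```text
time: 21.75
eef_pos: [0.5795, 0.2641, 0.2487]
ee_rot: [-3.141, -0.002, 3.122]
ft_force: [0.3, 0.5, -0.4]
finger_gap: 0.0571
grip_force: 33.1
```

Run:
```python
from h import *
im,K,W=grab("wrist","w3"); np.savez("pics/w3.npz",im=im,K=K,W=W)
go(.58,.266,.25,179)
```

```text
t 21.8 pos [579.7 264.2 249.2] rpy [-1.7997e+02 -5.0000e-02  1.7885e+02] gap 57.1 F [ 0.3 -0.2 -0.1]
  dpos [-0.3  1.8 -0.8] drot [-0.03 -0.05 -0.15]
```

View pics/w3.png

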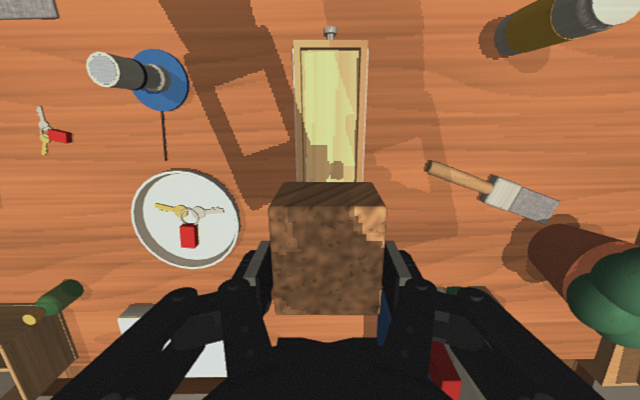

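Wrist view: block held square at (327,250); drawer rim outer left/right at columns ~293/368, knob end at row ~41. Measuring the rim numerically.

Run:
```python
from h import *
d=np.load("pics/w3.npz"); im,K,W=d["im"],d["K"],d["W"]
H,S,V=cv2.split(cv2.cvtColor(im,cv2.COLOR_RGB2HSV))
for v in(70,100,130):
    print(v,"L",S[v,286:310].tolist(),V[v,286:310].tolist()); print("  R",S[v,352:376].tolist(),V[v,352:376].tolist())
print("col",S[32:56,315].tolist(),V[32:56,315].tolist())
```

```text
70 L [155, 153, 152, 153, 155, 156, 124, 58, 78, 112, 113, 112, 111, 109, 111, 106, 100, 102, 100, 88, 82, 81, 80, 78] [191, 188, 189, 188, 189, 188, 165, 179, 212, 211, 210, 210, 212, 213, 159, 135, 194, 211, 211, 212, 218, 217, 218, 218]
  R [98, 96, 93, 96, 97, 109, 110, 113, 125, 126, 125, 124, 127, 126, 75, 63, 126, 156, 154, 152, 150, 154, 152, 151] [209, 212, 213, 213, 178, 129, 109, 99, 171, 214, 212, 211, 209, 208, 214, 197, 174, 167, 167, 168, 170, 167, 169, 169]
100 L [147, 144, 149, 152, 146, 146, 152, 107, 78, 103, 113, 110, 111, 111, 111, 113, 102, 101, 91, 81, 82, 81, 82, 82] [116, 117, 115, 114, 117, 119, 114, 119, 134, 183, 213, 213, 210, 213, 195, 136, 163, 215, 213, 216, 215, 216, 218, 218]
  R [97, 96, 98, 98, 101, 109, 116, 124, 126, 125, 126, 128, 123, 54, 49, 141, 156, 152, 153, 152, 150, 152, 151, 153] [211, 212, 214, 214, 179, 112, 99, 171, 214, 210, 209, 207, 210, 213, 194, 168, 168, 170, 168, 171, 170, 171, 172, 170]
130 L [151, 151, 148, 150, 153, 145, 150, 148, 111, 81, 99, 124, 125, 123, 124, 122, 112, 114, 110, 102, 90, 82, 82, 82] [135, 123, 117, 117, 117, 121, 119, 119, 124, 133, 139, 138, 139, 141, 142, 123, 91, 103, 127, 180, 216, 217, 215, 215]
  R [99, 99, 101, 107, 111, 116, 126, 126, 125, 125, 128, 110, 71, 81, 150, 157, 153, 152, 153, 152, 155, 156, 153, 155] [212, 212, 179, 133, 108, 99, 168, 209, 208, 206, 205, 209, 205, 193, 178, 177, 180, 180, 177, 178, 178, 177, 178, 178]
col [150, 154, 152, 152, 152, 152, 155, 145, 110, 111, 113, 113, 112, 113, 113, 116, 116, 111, 107, 102, 85, 86, 87, 86] [190, 187, 179, 174, 178, 179, 181, 186, 211, 211, 210, 208, 210, 212, 210, 138, 66, 92, 183, 214, 212, 211, 212, 213]
```

Run:
```python
from h import *
d=np.load("pics/w3.npz"); K,W=d["K"],d["W"]
L=np.array([onz(K,W,u,v,.022) for u,v in((299.6,70),(300.3,100),(301,130))]);Rr=np.array([onz(K,W,u,v,.022) for u,v in((359.8,70),(358.8,100),(357.8,130))])
print(L.round(4),Rr.round(4),((L+Rr)/2).round(4)); print("end out/in",onz(K,W,315,39.5,.022),onz(K,W,315,46.8,.022))
# block in wrist: underside front edge? check held block top near edge
s=manip.read_state(); print(s["eef_pos"])
```

```text
[[0.4568 0.2333 0.022 ]
 [0.4919 0.2324 0.022 ]
 [0.5293 0.2314 0.022 ]] [[0.4584 0.3078 0.022 ]
 [0.4935 0.3071 0.022 ]
 [0.5309 0.3063 0.022 ]] [[0.4576 0.2705 0.022 ]
 [0.4927 0.2697 0.022 ]
 [0.5301 0.2689 0.022 ]]
end out/in [0.42358087 0.25347031 0.022     ] [0.43144554 0.25320399 0.022     ]
[0.57965216 0.26423731 0.24915317]
```

Drawer: centre (0.5495,0.268), yaw -1.3°. The block goes to the knob end.

Run:
```python
from h import *
go(.471,.2698,.10,178.7)
```

```text
t 21.8 pos [579.7 264.2 249.2] rpy [-1.7997e+02 -5.0000e-02  1.7885e+02] gap 57.1 F [ 0.3 -0.2 -0.1]
  dpos [108.6   3.5 149.2] drot [-0.03 -0.05  0.15]
```

{"api": "drive_tool", "payload": {"delta_pos": [[40,3,0],[80,3,0],[108,3.5,30],[108,3.5,70],[108,3.5,110],[108,3.5,140],[108,3.5,149],[108,3.5,149],[108,3.5,149],[108,3.5,149]], "delta_rot": [[0,0,0],[0,0,0],[0,0,0],[0,0,0],[0,0,0],[0,0,0],[0,0,0],[0,0,0],[0,0,0],[0,0,0]], "gripper": [0.5,0.5,0.5,0.5,0.5,0.5,0.5,0.5,0.5,0.5]}}

```text
time: 22.8
eef_pos: [0.4739, 0.2717, 0.103]
ee_rot: [3.14, 0.004, 3.123]
ft_force: [0.4, 0.8, -0.4]
finger_gap: 0.0571
grip_force: 33.0
```

Run:
```python
from h import *
im,K,W=grab("scene"); im2,K2,W2=grab("side"); 
cv2.imwrite("pics/b1.png",np.hstack([cv2.resize(im[190:315,325:475],(400,333),interpolation=2),cv2.resize(im2[100:225,180:330],(400,333),interpolation=2)])[:,:,::-1])
go(.471,.2698,.03,178.7)
```

```text
t 22.9 pos [473.4 271.7 102.5] rpy [179.92   0.2  178.95] gap 57.3 F [-0.5 -0.6 -1.3]
  dpos [ 2.6 -2.  72.5] drot [0.08 0.2  0.25]
```

View pics/b1.png

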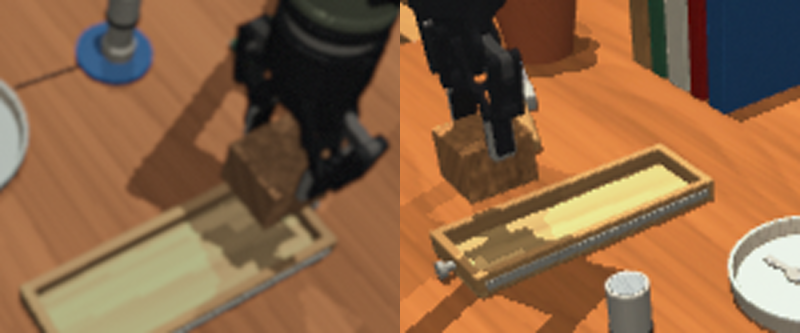

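Block hangs level over the knob end of the drawer, as planned. One picture left, so I'll rely on numbers from here. Lowering.

{"api": "drive_tool", "payload": {"delta_pos": [[2.5,-2,20],[2.5,-2,45],[2.5,-2,60],[2.5,-2,68],[2.5,-2,71],[2.5,-2,71]], "delta_rot": [[0,0,0],[0,0,0],[0,0,0],[0,0,0.2],[0,0,0.2],[0,0,0.2]], "gripper": [0.5,0.5,0.5,0.5,0.5,0.5]}}

```text
time: 23.5
eef_pos: [0.4697, 0.2694, 0.0298]
ee_rot: [3.141, 0.0, 3.12]
ft_force: [0.5, -0.6, -1.0]
finger_gap: 0.0571
grip_force: 33.1
```

{"api": "drive_tool", "payload": {"delta_pos": [[0,0,1],[0,0,3],[0,0,5],[0,0,5]], "delta_rot": [[0,0,0],[0,0,0],[0,0,0],[0,0,0]], "gripper": [0.5,0.5,0.5,0.5]}}

```text
time: 23.9
eef_pos: [0.4704, 0.2697, 0.0271]
ee_rot: [3.141, 0.002, 3.12]
ft_force: [-3.8, -1.3, 12.0]
finger_gap: 0.0575
grip_force: 34.5
```

{"api": "drive_tool", "payload": {"delta_pos": [[0,0,3],[0,0,3],[0,0,3],[0,0,3],[0,0,0],[0,0,-40],[0,0,-80],[0,0,-130],[0,0,-180],[0,0,-210],[0,0,-210]], "delta_rot": [[0,0,0],[0,0,0],[0,0,0],[0,0,0],[0,0,0],[0,0,0],[0,0,0],[0,0,0],[0,0,0],[0,0,0],[0,0,0]], "gripper": [0.7,0.8,0.9,1,1,1,1,1,1,1,1]}}

```text
time: 25.0
eef_pos: [0.473, 0.2707, 0.2415]
ee_rot: [3.137, 0.012, 3.12]
ft_force: [-0.2, 0.1, 0.6]
finger_gap: 0.0855
grip_force: 0.0
```

Run:
```python
from h import *
go(.5535,-.249,.24,167.5)
```

```text
t 25.0 pos [473.  270.7 241.5] rpy [179.72   0.7  178.76] gap 85.5 F [-0.2  0.1  0.6]
  dpos [-9.170e+01 -5.178e+02  1.000e-01] drot [ 0.35  0.67 11.26]
```

{"api": "drive_tool", "payload": {"delta_pos": [[-8,-45,0],[-16,-90,0],[-24,-135,0],[-32,-180,0],[-40,-225,0],[-48,-270,0],[-56,-315,0],[-64,-360,0],[-72,-405,0],[-80,-450,0],[-90,-495,0],[-92,-518,0]], "delta_rot": [[0,0,2],[0,0,4],[0,0,6],[0,0,8],[0,0,10],[0,0,11.3],[0,0,11.3],[0,0,11.3],[0,0,11.3],[0,0,11.3],[0,0,11.3],[0,0,11.3]], "gripper": [1,1,1,1,1,1,1,1,1,1,1,1]}}

```text
time: 26.2
eef_pos: [0.5496, -0.2542, 0.2328]
ee_rot: [-3.141, -0.002, 2.92]
ft_force: [-0.2, 0.3, 0.4]
finger_gap: 0.0855
grip_force: 0.0
```

{"api": "drive_tool", "payload": {"delta_pos": [[0,0,0],[0,0,0],[0,0,0],[0,0,0]], "delta_rot": [[0,0,0],[0,0,0],[0,0,0],[0,0,0]], "gripper": [1,1,1,1]}}

```text
time: 26.6
eef_pos: [0.55, -0.2491, 0.2343]
ee_rot: [3.141, -0.001, 2.924]
ft_force: [0.2, -0.2, -0.8]
finger_gap: 0.0857
grip_force: 0.0
```

Run:
```python
from h import *
im,K,W=grab("wrist"); np.savez("pics/w4.npz",im=im,K=K,W=W)
V=im.max(2); p=proj(K,W,np.array([.5535,-.249,.05])); print(p)
m=(V<60).astype(np.uint8); m[int(p[1])+75:]=0; m[:, :int(p[0])-90]=0; m[:, int(p[0])+90:]=0
m=cv2.morphologyEx(m,cv2.MORPH_CLOSE,np.ones((5,5)))
k,l,s,c=cv2.connectedComponentsWithStats(m)
for i in range(1,k):
    if s[i][4]>400:
        ct=max(cv2.findContours((l==i).astype(np.uint8),0,1)[0],key=cv2.contourArea); b=cv2.boxPoints(cv2.minAreaRect(ct)); print(s[i],b.round(1).tolist(),[onz(K,W,*q,.05).round(4)[:2].tolist() for q in b])
cv2.imwrite("pics/w4.png",im[:,:,::-1])
go(.5535,-.249,.03,167.5)
```

```text
[327.24837328 176.68949237]
[ 300  114   48  117 4120] [[300.0, 114.0], [347.0, 114.0], [347.0, 230.0], [300.0, 230.0]] [[0.4744, -0.2636], [0.4861, -0.2108], [0.6292, -0.2392], [0.6158, -0.2993]]
t 26.6 pos [ 550.1 -249.3  234.5] rpy [ 1.7999e+02 -1.0000e-02  1.6756e+02] gap 85.5 F [-0.5  0.2  0.4]
  dpos [ -3.3   1.  204.5] drot [ 0.01 -0.01  0.06]
```

Case centre about (0.552,-0.2515), square to the tool. Descending and gripping.

{"api": "drive_tool", "payload": {"delta_pos": [[-2,2.5,45],[-2,2.5,90],[-2,2.5,130],[-2,2.5,165],[-2,2.5,190],[-2,2.5,205],[-2,2.5,211],[-2,2.5,211],[-2,2.5,211]], "delta_rot": [[0,0,0],[0,0,0],[0,0,0],[0,0,0],[0,0,0],[0,0,0],[0,0,0],[0,0,0],[0,0,0]], "gripper": [1,1,1,1,1,1,1,1,1]}}

```text
time: 27.55
eef_pos: [0.5539, -0.2493, 0.0252]
ee_rot: [-3.141, 0.003, 2.923]
ft_force: [0.4, 0.7, 0.2]
finger_gap: 0.0853
grip_force: 0.0
```

{"api": "drive_tool", "payload": {"delta_pos": [[0,0,0],[0,0,0],[0,0,0],[0,0,0],[0,0,0],[0,0,0]], "delta_rot": [[0,0,0],[0,0,0],[0,0,0],[0,0,0],[0,0,0],[0,0,0]], "gripper": [0.5,0.5,0.5,0.5,0.5,0.5], "newtons": 45}}

```text
time: 28.15
eef_pos: [0.5539, -0.2497, 0.0255]
ee_rot: [-3.14, 0.003, 2.923]
ft_force: [-1.0, 0.0, 6.8]
finger_gap: 0.0565
grip_force: 50.1
```

{"api": "drive_tool", "payload": {"delta_pos": [[0,0,-10],[0,0,-40],[0,0,-80],[0,0,-130],[0,0,-180],[0,0,-210],[0,0,-210],[0,0,-210]], "delta_rot": [[0,0,0],[0,0,0],[0,0,0],[0,0,0],[0,0,0],[0,0,0],[0,0,0],[0,0,0]], "gripper": [0.5,0.5,0.5,0.5,0.5,0.5,0.5,0.5]}}

```text
time: 28.95
eef_pos: [0.5523, -0.2484, 0.2337]
ee_rot: [3.142, 0.0, 2.923]
ft_force: [-0.2, 0.1, -2.5]
finger_gap: 0.0565
grip_force: 49.3
```

Run:
```python
from h import *
# block in drawer: cork top in scene & side, coarse check of corners via S/V; 
go(.5865,.267,.23,178.7)
im,K,W=grab("scene"); np.savez("pics/sc5.npz",im=im,K=K,W=W); im2,K2,W2=grab("side"); np.savez("pics/si5.npz",im=im2,K=K2,W=W2)
print("block top expected px", [proj(k,w,np.array([.4695,.2698,.053])).round(1) for k,w in((K,W),(K2,W2))])
w,kw,ww=grab("wrist")
cv2.imwrite("pics/c1.png",np.vstack([np.hstack([cv2.resize(im[205:305,350:470],(360,300),interpolation=2),cv2.resize(im2[130:230,180:300],(360,300),interpolation=2)]),np.hstack([cv2.resize(w[80:380,140:500],(360,300)),cv2.resize(im2[150:350,370:610],(360,300))])])[:,:,::-1])
```

```text
t 28.9 pos [ 552.3 -248.4  233.7] rpy [1.8000e+02 2.0000e-02 1.6746e+02] gap 56.5 F [-0.2  0.1 -2.5]
  dpos [ 78.5 510.5   3.7] drot [  0.     0.02 -11.24]
block top expected px [array([424.8, 265.6]), array([214.9, 178. ])]
```

View pics/c1.png

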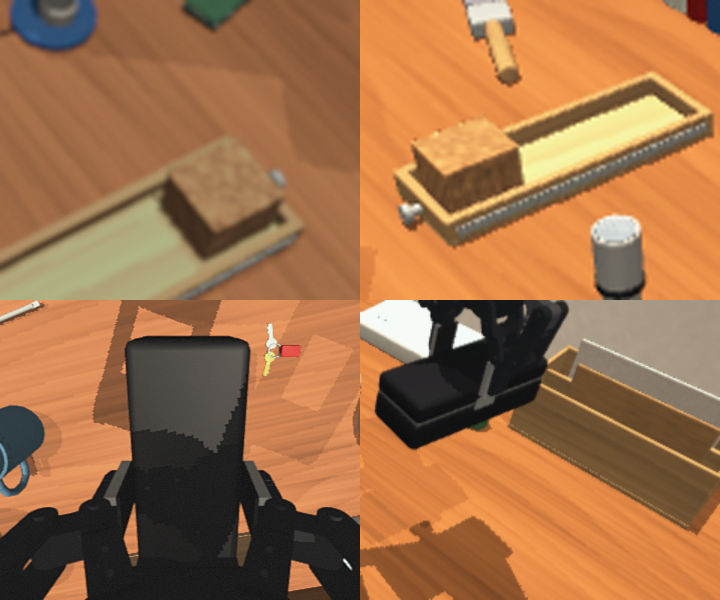

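Block sits flat at the knob end where planned (scene crop (222,185)); the case is gripped level. Checking the case's offset along its length.

Run:
```python
from h import *
im,K,W=grab("wrist"); s=manip.read_state(); r=R.from_euler("xyz",s["ee_rot"]).as_matrix()
V=im.max(2).astype(int); print(V[105:130,327].tolist())
zt=s["eef_pos"][2]+.0245
for v in(115,116,118): print(v,(r.T@(onz(K,W,327,v,zt)-s["eef_pos"])*1e3).round(1), "bottom",(r.T@(onz(K,W,327,v,zt-.05)-s["eef_pos"])*1e3).round(1),"seam", (r.T@(onz(K,W,327,v,zt-.03)-s["eef_pos"])*1e3).round(1))
# side view: seam/body ends
d=np.load("pics/si5.npz"); K,W=d["K"],d["W"]
# bottom-left corner (cropped 375-360,445-300)/... scale 1.5
for nm,(a,b),z in(("bot front corner",(415,447),-.0255),("bot right corner",(537,410),-.0255)):
    q=onz(K,W,(a-360)/1.5+370,(b-300)/1.5+150,s["eef_pos"][2]+z); print(nm,(r.T@(q-s["eef_pos"])*1e3).round(1))
```

```text
[231, 227, 222, 220, 217, 218, 222, 226, 231, 234, 189, 57, 22, 28, 26, 34, 34, 43, 43, 49, 53, 58, 63, 71, 76]
115 [ 75.8   0.4 -24.1] bottom [74.3  0.5 25.9] seam [74.9  0.4  5.9]
116 [ 75.4   0.4 -24.1] bottom [73.7  0.5 25.9] seam [74.4  0.4  5.9]
118 [ 74.5   0.4 -24.1] bottom [72.6  0.4 25.9] seam [73.4  0.4  5.9]
bot front corner [ 63.2 -21.9  25.8]
bot right corner [-71. -36.  25.]
```

{"api": "drive_tool", "payload": {"delta_pos": [[6,40,0],[12,82,0],[18,125,0],[25,168,0],[32,211,0],[39,254,0],[46,297,0],[53,340,0],[60,383,0],[67,426,0],[74,470,0],[79,510,0]], "delta_rot": [[0,0,-2],[0,0,-4],[0,0,-6],[0,0,-8],[0,0,-10],[0,0,-11.2],[0,0,-11.2],[0,0,-11.2],[0,0,-11.2],[0,0,-11.2],[0,0,-11.2],[0,0,-11.2]], "gripper": [0.5,0.5,0.5,0.5,0.5,0.5,0.5,0.5,0.5,0.5,0.5,0.5]}}

```text
time: 30.35
eef_pos: [0.5849, 0.2683, 0.2312]
ee_rot: [-3.141, -0.004, 3.119]
ft_force: [0.8, -0.0, -2.1]
finger_gap: 0.0569
grip_force: 49.3
```

{"api": "drive_tool", "payload": {"delta_pos": [[0,0,0],[0,0,0],[0,0,40],[0,0,80],[0,0,110],[0,0,125],[0,0,125],[0,0,125],[0,0,125]], "delta_rot": [[0,0,0],[0,0,0],[0,0,0],[0,0,0],[0,0,0],[0,0,0],[0,0,0],[0,0,0],[0,0,0]], "gripper": [0.5,0.5,0.5,0.5,0.5,0.5,0.5,0.5,0.5]}}

```text
time: 31.25
eef_pos: [0.5883, 0.2665, 0.1113]
ee_rot: [3.14, 0.005, 3.118]
ft_force: [0.6, -0.6, -1.9]
finger_gap: 0.0567
grip_force: 49.4
```

Run:
```python
from h import *
go(.5855,.2672,.032,178.7)
im,K,W=grab("wrist"); s=manip.read_state()
# block top near edge toward case & far edge visible in wrist: predicted vs case end
for p in((.4375,.27,.053),(.5015,.269,.053)): print(proj(K,W,np.array(p)).round(1))
zt=s["eef_pos"][2]+.0245; print("case end px",proj(K,W,np.array([s["eef_pos"][0]-.075,.2685,zt])).round(1))
print(im[90:215:3,327].tolist())
```

```text
t 31.2 pos [588.3 266.5 111.3] rpy [179.92   0.27 178.63] gap 56.7 F [ 0.6 -0.6 -1.9]
  dpos [ 3.2  0.5 79.3] drot [ 0.08  0.27 -0.07]
[325.7 -13.4]
[326.6  94.4]
case end px [326.4 116.5]
[[239, 215, 140], [117, 84, 59], [178, 149, 104], [240, 234, 168], [239, 232, 166], [239, 243, 189], [239, 242, 187], [239, 243, 187], [215, 181, 122], [15, 13, 15], [34, 33, 33], [40, 39, 37], [50, 48, 47], [70, 68, 64], [82, 78, 73], [82, 79, 74], [82, 77, 73], [81, 78, 73], [81, 78, 74], [78, 76, 70], [32, 30, 28], [33, 33, 29], [31, 31, 30], [33, 32, 32], [33, 34, 34], [31, 30, 29], [33, 33, 32], [32, 33, 31], [33, 32, 32], [31, 31, 32], [35, 31, 34], [32, 34, 34], [32, 32, 32], [35, 36, 35], [29, 33, 32], [35, 35, 34], [32, 32, 31], [36, 35, 33], [32, 29, 31], [33, 32, 34], [31, 31, 30], [32, 32, 34]]
```

The block edge is where predicted. Lowering the case.

{"api": "drive_tool", "payload": {"delta_pos": [[3,0.5,20],[3,0.5,45],[3,0.5,62],[3,0.5,72],[3,0.5,76],[3,0.5,76]], "delta_rot": [[0,0,0],[0,0,0],[0,0,0],[0,0,0],[0,0,0],[0,0,0]], "gripper": [0.5,0.5,0.5,0.5,0.5,0.5]}}

```text
time: 31.9
eef_pos: [0.5834, 0.267, 0.0325]
ee_rot: [-3.142, -0.0, 3.118]
ft_force: [0.8, -0.2, -1.3]
finger_gap: 0.0563
grip_force: 49.4
```

{"api": "drive_tool", "payload": {"delta_pos": [[0,0,2],[0,0,4],[0,0,5],[0,0,5]], "delta_rot": [[0,0,0],[0,0,0],[0,0,0],[0,0,0]], "gripper": [0.5,0.5,0.5,0.5]}}

```text
time: 32.3
eef_pos: [0.5845, 0.2674, 0.0305]
ee_rot: [3.141, 0.003, 3.118]
ft_force: [-3.1, -0.5, 8.2]
finger_gap: 0.057
grip_force: 50.4
```

On the floor at the expected height. Release and retreat.

{"api": "drive_tool", "payload": {"delta_pos": [[0,0,3],[0,0,3],[0,0,3],[0,0,3],[0,0,0],[0,0,-40],[0,0,-80],[0,0,-130],[0,0,-180],[0,0,-220],[0,0,-220],[0,0,-220]], "delta_rot": [[0,0,0],[0,0,0],[0,0,0],[0,0,0],[0,0,0],[0,0,0],[0,0,0],[0,0,0],[0,0,0],[0,0,0],[0,0,0],[0,0,0]], "gripper": [0.7,0.8,0.9,1,1,1,1,1,1,1,1,1]}}

```text
time: 33.5
eef_pos: [0.584, 0.2672, 0.2495]
ee_rot: [3.14, 0.004, 3.118]
ft_force: [-0.8, 0.6, -1.7]
finger_gap: 0.0854
grip_force: 0.0
```

Run:
```python
from h import *
im,K,W=grab("scene","fin_scene"); im2,K2,W2=grab("side","fin_side"); w,K3,W3=grab("wrist","fin_w")
# numeric check: case top (dark) in side/scene
for n,i,k,m in(("scene",im,K,W),("side",im2,K2,W2)):
    for nm,x in(("case",.036),("block",-.0805)):
        p=np.array([.5495+x,.268-.0222*x,.055 if nm=="case" else .053]); u=proj(k,m,p).astype(int); print(n,nm,u,i[u[1],u[0]])
    # dark mask around case
    u=proj(k,m,np.array([.5855,.2672,.055])).astype(int); V=i.max(2); mm=((V<55)).astype(np.uint8); _,l,s,c=cv2.connectedComponentsWithStats(mm); L=l[u[1],u[0]]; print("dark comp",s[L],c[L].round(1),"pred",u)
    q=np.vstack(np.where(l==L)[::-1]).T; rect=cv2.minAreaRect(q.astype(np.int32)); print(rect)
    for X in(-.039,.111):
        for Y in(-.029,.029): print(proj(k,m,np.array([.5495+X+.0222*Y,.268-.0222*X+Y,.055])).round(1),end=" ")
    print()
go(.5,.2,.25)
```

```text
scene case [380 288] [25 25 24]
scene block [424 265] [173 131  92]
dark comp [ 344  266   73   57 2093] [379.  293.3] pred [380 288]
((379.9000244140625, 293.800048828125), (31.752164840698242, 73.34302520751953), 63.43495178222656)
[401.7 262.8] [417.9 283.7] [342.4 292.7] [357.2 316. ] 
side case [257 161] [18 17 19]
side block [214 178] [226 157  89]
dark comp [ 226  149   62   41 1359] [256.8 167.9] pred [257 161]
((257.5221862792969, 167.1967315673828), (25.455842971801758, 60.43043518066406), 67.61986541748047)
[236.5 176.6] [224.4 166.3] [288.3 156.2] [275.3 147.4] 
t 33.6 pos [581.9 266.5 244.9] rpy [-179.92   -0.25  178.65] gap 85.2 F [-0.5 -0.   0.2]
  dpos [ 80.3 -68.4  -4.6] drot [-0.08 -0.25  0.  ]
```

Case and block are where planned in both views, within about 2 mm. Handing in.

```bash
python3 -c "
from h import *
a=np.load('pics/sc5.npz')['im'][180:225,345:390].astype(int); b=cv2.imread('pics/fin_scene.png')[180:225,345:390,::-1].astype(int); print('torch diff',abs(a-b).mean())
print(manip.hand_in())"
```

```text
torch diff 29.653333333333332
the job is handed in; nothing more can be done
None
```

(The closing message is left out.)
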